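Fit the missing fuses in the fuse rail

TASK

Fit the two missing fuses in the fuse rail: take the thick and the thin long fuse out of the stock tray and press each sideways, centred with an end cap in each clip, into the empty pair of clips of its own size until both ends have snapped fully home. Do not drop them, and leave the fuse already fitted, the short spare in the tray, the multimeter, the tape roll and the screwdriver where they are.

Things in the scene. Friction and masses are not known exactly. Their poses are not given: they have to be found in the camera images.
- thick_mid (a point): centre (on the axis) of the thick fuse: white ceramic tube 25 mm in diameter with a steel cap 27 mm in diameter and 20 mm long on each end, 140 mm long over all, 150 g; x runs along the fuse, either way round will do. It starts lying in a lane of the tray, resting on its caps, axis 13.5 mm above the mat, one end sticking out of the lane's mouth.
- thin_mid (a point): centre (on the axis) of the thin fuse: the same make, tube 19 mm and caps 21 mm in diameter, caps 20 mm long, 127 mm long over all, 85 g; x runs along the fuse, either way round will do. It starts in the lane next to the thick fuse's, axis 10.5 mm above the mat, one end sticking out.
- thick: the thick fuse; origin at its centre. One of the two long fuses, sometimes the thick and sometimes the thin, lies in the middle lane and sticks out 28 mm or more beyond the other, which sticks out only 25 to 37 mm: a finger does not fit between the two. On the bare mat a fuse can roll.
- thin: the thin fuse; origin at its centre. Where it lies in the tray: see the thick fuse.
- tray_mouth (a point): black antistatic plastic stock tray, fixed; the point is at mat level in the middle of its front edge, x points into its three lanes (length 107 mm, centre lines at y = -36, 0, 36 mm, 33.5 mm wide between 2.5 mm walls 29 mm high), open on top and at the front, shut at the back, floor level with the mat. No finger fits beside a long fuse inside a lane: it can be taken only by what sticks out.
- spare_mid (a point): centre of a short spare fuse, 14 mm in diameter, 51 mm long, 22 g, lying wholly inside the third lane of the tray. It stays there.
- rail_mid (a point): middle of the fuse rail, 10 mm above the mat: a steel rail along y on a grey plate 190 (x) x 206 (y) mm, fixed. Three black fuse bases, each 166 (x) x 50 (y) mm and 16.5 mm high above the mat, sit side by side on it at y = -62, 0, 62 mm, in any order; each has one pair of clips for a fuse lying along x.
- wide_base_home (a point): where the thick fuse's centre is when it is home in its (empty) base, 37.5 mm above the mat; x along the fuse, y across, z up. Its two clips, 12 mm wide, are at x = -60 and 60 mm: leaves 27 mm apart, narrowed to 22 mm at the lips 9.5 mm above the point; flared tops 32 mm apart, 19 mm above it.
- narrow_base_home (a point): where the thin fuse's centre is when it is home in its (empty) base, 34.5 mm above the mat; x along the fuse, y across, z up. Its two clips, 12 mm wide, are at x = -53.5 and 53.5 mm: leaves 21 mm apart, narrowed to 17 mm at the lips 7.4 mm above the point; flared tops 27 mm apart, 17 mm above it.
- wide_base: base with the wide clips, origin on the mat under its middle. All clips: two upright spring-steel leaves with inward lips above the fuse's mid-height and a flared mouth on top, entered from straight above with the fuse level. Pressing takes about 10 to 20 N for the pair; then the lips snap over the caps and hold them on brass floors 24 mm above the mat.
- narrow_base: base with the narrow clips, origin on the mat under its middle.
- fitted_mid (a point): centre of the fuse already fitted in the third base, the same as the thick one. It stays.
- meter_mid (a point): hand-held multimeter, grey, 130 x 68 x 32 mm, loose, propped on its stand so that its far (+x) end is 80 mm above the mat; the point is at the middle of its footprint, 40 mm above the mat. Bystander.
- tape_mid (a point): centre of a roll of brown tape lying flat behind the tray, 96 mm across, 45 mm high, loose. Bystander.
- driver_mid (a point): middle of a screwdriver 170 mm long, lying behind the rail, loose; 12 mm above the mat. Bystander.
Things that resemble listed ones, but are neither listed nor needed, are in the scene too. What is shaped like the thin but pink is not meant. Leave any blue or brown look-alike of the thick alone.

How it is judged (in metres and radians):
At the end, for the whole second after the job is handed in: The thick fuse lies at rest in the wide pair of clips and the thin fuse in the narrow pair: each fuse's centre within 2.5 mm of home in height and sideways and within 6 mm along the fuse, and its axis within 0.04 rad of the clips' line (x of thick_mid in the frame of wide_base_home between -0.006 and 0.006 m and y of thick_mid in the frame of wide_base_home between -0.0025 and 0.0025 m and z of thick_mid in the frame of wide_base_home between -0.0025 and 0.0025 m and angle between the x axis of thick_mid and the x axis of wide_base_home, either way round below 0.04 rad and x of thin_mid in the frame of narrow_base_home between -0.006 and 0.006 m and y of thin_mid in the frame of narrow_base_home between -0.0025 and 0.0025 m and z of thin_mid in the frame of narrow_base_home between -0.0025 and 0.0025 m and angle between the x axis of thin_mid and the x axis of narrow_base_home, either way round below 0.04 rad and linear speed of each of thick, thin below 0.02 m/s); the robot touches nothing.
It fails at once if the multimeter, the tape roll or the screwdriver is shifted by more than 20 mm (distance of any of meter_mid, tape_mid, driver_mid from where it was at the start of the episode above 0.02 m).
It fails at once if the short spare fuse is shifted by more than 20 mm (distance of spare_mid from where it was at the start of the episode above 0.02 m).
It fails at once if the fitted fuse is shifted by more than 6 mm (distance of fitted_mid from where it was at the start of the episode above 0.006 m).
It fails at once if a long fuse is dropped: it falls or flies free of the fingers at over 0.8 m/s ((contact force between the fingers and thick below 0.05 N and linear speed of thick above 0.8 m/s) or (contact force between the fingers and thin below 0.05 N and linear speed of thin above 0.8 m/s)).
It also fails if it takes over 67 s, if anything falls off the work surface, if the arm or the gripper's body presses on something with over 40 N, if the wrist force passes 120 N, or if a joint passes its speed limit or range.

ROBOT

A 6-joint arm with a two-finger parallel gripper is mounted at the origin on the work surface. World frame = base frame: x ahead of the robot, y to its left, z up, the work surface at z = 0. Lengths are in mm, angles in rad, forces in N, time in s.
With the tool pointing down it reaches from about 275 to 750 mm from the base axis. Payload 10.2 kg.
Tool frame: the origin (TCP) lies at the very end of the fingers, on their centre line; the grasp point (between the pads) lies 19 mm behind it; z points along the fingers, y is the line along which they close (so a half turn about z gives the same grasp; the last joint's range is limited). The gripper opens to 88 mm and grips with 3 to 60 N. Pads are 18 mm wide; open, the fingers measure 123 mm over their backs; the gripper's body (75 mm by 187 mm) begins 45 mm behind the grasp point.
Start: joints at [1.112, 0.313, 1.498, -0, 1.331, -0.223], TCP at [122.664, 510.475, 238.72] pointing down, gripper open.
Joint ranges: [-2.94, 2.94], [-0.97, 2.17], [0.19, 2.56], [-1.23, 4.37], [0.02, 3.11], [-2.88, 2.88]. Speed limits (rad/s): [2.39, 2.39, 3.01, 3.14, 3.14, 3.14].

INTERFACE

Orientations are given as a unit quaternion [w, x, y, z].
In Python, from workcell import * gives the robot as it stands. The module is installed in compiled form; this text tells all that it offers.
- The arm moves only by the tool send_rows, never from a script. Its argument "targets" is a list of rows, each an object of numbers: "dx", "dy", "dz": the shift along the world's x, y, z scaled (see below); "turn": the turn about the world's z scaled (see below). In form: [{"dx": .., "dy": .., "dz": .., "turn": ..}, ...]. A call has 1 to 8 rows; each row is the pose to reach, as a shift and turn from the pose commanded when the call began, turning the shorter way round; what a row does not reach only later rows make up. The controller multiplies each number of a shift by 100 mm and each number of a turn by 180 degrees. A row lasts 1/8 s, in which the tool goes at most 62.5 mm and 10.7 degrees, less where a joint would pass 70% of its speed; a pose out of reach is approached as far as the arm can. A call with a number of a shift or a turn outside -1 to 1 is refused whole. A call with a gripper value outside its range is refused whole. "jaw" is the opening, from -1 (shut) to 1 (fully open), set as the call begins (left out, the last holds). The fingers move at their own pace and stop on an object; "force" is the grip in N (left out, the last holds). Time passes only in rows, so rows that repeat a pose let the fingers close. It gives the time, the measured TCP pose, the force, the opening and the grip force at its end, in the units of the state.
- state(): the state, without advancing time (a new reading comes with each control period).
- snapshot(name): name is "scene" or "top" or "wrist"; returns a dict with "img" (384x512x3 uint8, red, green, blue), "fx", "fy", "cx", "cy" (pixels), "distortion" ([k1, k2, p1, p2, k3] as OpenCV has them; the pictures are not rectified), "eye" and "orientation" of the camera in the world. Camera axes: x right, y down, z forward; pixel columns grow to the right and rows downward; lengths in mm; the calibration is good to about 2 mm. A picture is of the moment at which its call begins. There is no depth.
- close_job(): hands the job in; it is judged then, once.
Trained networks look in a picture, given as the dict that the camera call returned (one of the last four; its "shot" number tells which), for a name from the list of things; names that differ only in an ending like _2 or _b are one class to them, and where a whole thing is asked for, a point or a joint stands for the part that bears it (a point fixed in the world has none). Each returns a list of dicts, best first, with "conf" (0 to 1); they miss things now and then, are a little off and sometimes report something else, mostly with a low value. They report only what shows in the picture. A call takes as long as a camera call. They do not tell look-alikes from the thing itself.
- masks_of(query, picture): "pixels" (384x512 bool, what is visible of it) and "rect" ([left, top, right, bottom] in pixels, round what is visible of it).
- spot_point(query, picture): "at" ([column, row] in pixels: a listed point, or the origin of a listed thing).
The state is a dict: "time_s": time; "joint_pos": joint angles; "dq": joint speeds; "joint_torque": joint torques, N m; "tcp_pos": TCP position; "tool_rot": TCP orientation; "wrist_force": force on the tool from outside, world axes, zero at the start; "moment": the same for the moment, N m; "width": finger opening in mm; "grasp_force": force on a finger pad.
Only numpy, scipy, OpenCV 4.12 (cv2) and the standard library are available. Lean on these libraries where they do the work, as an engineer would, in place of code of your own. Each camera call takes 0.05 s, during which the arm holds its last target. There are 200 camera calls.

## Working session

There is one attempt and no reset: what is moved stays moved. The work goes in short steps, Python scripts to look and compute and a tool call to move; the robot and the scene stay as the last step left them, time stands still between calls to the robot, and variables do not carry over. Pictures are saved under pics/ and viewed, at most 13 in all, crops included, and the job is handed in when it is done.

Besides the shell and the picture viewer there is one more tool, called in YAML: its name, and indented under it one key for each argument. send_rows: Moves the arm, as the interface text tells. Its arguments: {"type":"object","properties":{"targets":{"type":"array"},"jaw":{"type":"number"},"force":{"type":"number"}},"required":["targets"]}

```bash
mkdir -p pics
cat > h.py <<'E'
from workcell import *
import numpy as np, cv2
from scipy.spatial.transform import Rotation as R
def K(s): return np.array([[s['fx'],0,s['cx']],[0,s['fy'],s['cy']],[0,0,1.]])
def rot(s):
    q=np.array(s['orientation'],float)
    return R.from_quat(q[[1,2,3,0]]).as_matrix() if q.size==4 else q
def ray(s,p,z):
    u=cv2.undistortPoints(np.array([[p]],float),K(s),np.array(s['distortion'],float))[0,0]
    d=rot(s)@np.array([u[0],u[1],1]); e=np.array(s['eye'],float)
    return e+d*(z-e[2])/d[2]
def proj(s,P):
    M=rot(s).T; e=np.array(s['eye'],float)
    return cv2.projectPoints(np.atleast_2d(P).astype(float),cv2.Rodrigues(M)[0],-M@e,K(s),np.array(s['distortion'],float))[0][:,0]
def save(s,n,box=None,k=1):
    im=s['img'][:,:,::-1]
    if box: im=im[box[1]:box[3],box[0]:box[2]]
    cv2.imwrite('pics/'+n,cv2.resize(im,None,fx=k,fy=k,interpolation=cv2.INTER_CUBIC))
E
python3 - <<'E'
from h import *
S=[snapshot('top'),snapshot('scene')]
cv2.imwrite('pics/a.png',cv2.resize(np.vstack([s['img'] for s in S])[:,:,::-1],None,fx=.78,fy=.78))
save(S[0],'top.png',None,1.5)
z=dict(thick_mid=13.5,thin_mid=10.5,tray_mouth=0,spare_mid=7,rail_mid=10,wide_base_home=37.5,narrow_base_home=34.5,fitted_mid=37.5,meter_mid=40,tape_mid=22,driver_mid=12)
for n,h in z.items():
  for s,c in zip(S,'ts'):
    print(n,c,[(np.round(d['at']).astype(int).tolist(),round(d['conf'],2),ray(s,d['at'],h)[:2].round(0).tolist()) for d in spot_point(n,s)[:4]])
print(S[0]['eye'],S[0]['orientation'],state())
E
```

```text
thick_mid t [([176, 193], 0.94, [495.0, 221.0]), ([129, 281], 0.89, [290.0, 331.0]), ([163, 167], 0.16, [555.0, 252.0])]
thick_mid s [([300, 250], 0.86, [516.0, 226.0]), ([392, 227], 0.86, [283.0, 329.0]), ([296, 190], 0.75, [374.0, 69.0]), ([170, 168], 0.73, [588.0, -238.0])]
thin_mid t [([170, 169], 0.98, [551.0, 237.0]), ([112, 111], 0.78, [690.0, 376.0]), ([100, 212], 0.77, [451.0, 401.0])]
thin_mid s [([286, 339], 0.93, [702.0, 370.0]), ([296, 265], 0.91, [554.0, 251.0])]
tray_mouth t [([178, 191], 0.73, [501.0, 220.0])]
tray_mouth s [([303, 250], 0.77, [504.0, 225.0]), ([139, 203], 0.57, [728.0, -179.0])]
spare_mid t [([368, 149], 0.59, [598.0, -231.0]), ([198, 178], 0.58, [529.0, 172.0])]
spare_mid s [([280, 242], 0.4, [533.0, 174.0])]
rail_mid t [([360, 150], 0.81, [595.0, -210.0])]
rail_mid s [([170, 176], 0.83, [609.0, -209.0]), ([303, 251], 0.69, [511.0, 230.0])]
wide_base_home t [([336, 153], 0.89, [583.0, -147.0]), ([338, 91], 0.43, [727.0, -154.0])]
wide_base_home s [([187, 181], 0.93, [596.0, -134.0]), ([189, 186], 0.41, [606.0, -111.0]), ([295, 264], 0.33, [570.0, 260
[... 677 characters left out ...]
{'time_s': 1.2, 'joint_pos': array([ 1.11159506e+00,  3.12891253e-01,  1.49767328e+00,  1.68920818e-05,
        1.33102430e+00, -2.23408235e-01]), 'dq': array([ 0.00024252,  0.00068683, -0.00053342, -0.00098498,  0.00147974,
       -0.00012736]), 'joint_torque': array([-1.47525905e-03, -4.02109623e+01, -2.52415395e+01,  6.94208080e-02,
        3.19410232e-02,  1.13159641e-05]), 'tcp_pos': array([122.66418606, 510.47971962, 238.73472415]), 'tool_rot': array([-7.09140077e-06,  1.17625578e-01,  9.93058016e-01,  4.54731093e-06]), 'wrist_force': array([ 0.18515899, -0.73986443, -0.01979347]), 'moment': array([-0.01071885, -0.03905435, -0.01171563]), 'grasp_force': 0.0, 'width': 87.93218432642723}
```

View pics/top.png

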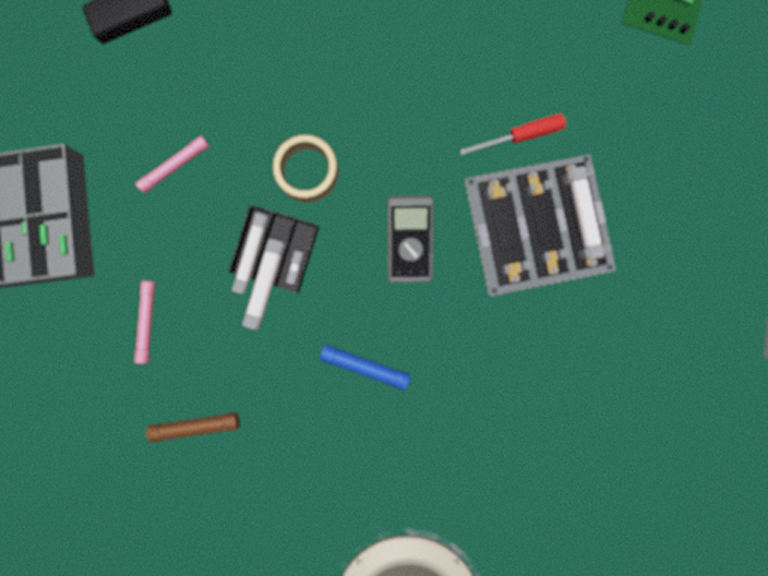

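The top picture shows these candidates for the two fuses, in 512-px coordinates:
- White, sticking out far, in the middle lane at (176,193)
- White, shorter reach, in the left lane at (167,167)
- Blue at (243,245)
- Brown at (129,281)
- Pink at (112,111) and (95,214)

I choose the two white ones in the tray. The middle one looks like the thick fuse. I'll move above the tray and check from close up.

send_rows:
  targets:
    - {"dx":0.4,"dy":-0.34,"dz":0,"turn":-0.03}
    - {"dx":0.8,"dy":-0.69,"dz":0,"turn":-0.03}
  jaw: 0.1
  force: 40

```text
time_s: 1.45
tcp_pos: [203.3, 440.7, 238.7]
tool_rot: [0.0, 0.164, 0.986, 0.0]
wrist_force: [0.9, 0.7, -0.1]
width: 70.6
grasp_force: 0.0
```

send_rows:
  targets:
    - {"dx":0.4,"dy":-0.34}
    - {"dx":0.8,"dy":-0.69}

```text
invalid input at $.targets[0]: expected keys dx, dy, dz, turn
```

send_rows:
  targets:
    - {"dx":0.4,"dy":-0.34}
    - {"dx":0.8,"dy":-0.69}

```text
invalid input at $.targets[0]: expected keys dx, dy, dz, turn
```

send_rows:
  targets:
    - {"dx":0.4,"dy":-0.34}
    - {"dx":0.8,"dy":-0.69}
    - {"dx":0.8,"dy":-0.69}
    - {"dx":0.8,"dy":-0.69}

```text
invalid input at $.targets[0]: expected keys dx, dy, dz, turn
```

Run:
```python
from h import *
s=snapshot('wrist'); save(s,'w1.png',None,1.5)
import pickle; pickle.dump(s,open('w1.pkl','wb'))
st=state(); print(st['time_s'],st['tcp_pos'],st['tool_rot'],st['width'],s['eye'])
for n,h in dict(thick_mid=13.5,thin_mid=10.5,tray_mouth=0,spare_mid=7).items():
    print(n,[(np.round(d['at']).tolist(),round(d['conf'],2),ray(s,d['at'],h)[:2].round(1).tolist()) for d in spot_point(n,s)[:4]])
for n,h in dict(thick=13.5,thin=10.5).items():
  for d in masks_of(n,s)[:2]:
    c=np.argwhere(d['pixels'])[:,::-1]; P=np.array([ray(s,p,h)[:2] for p in c[::7]]); m=P.mean(0)
    v=np.linalg.svd(P-m,full_matrices=False)[2][0]; v*=np.sign(v[0]); t=(P-m)@v
    print(n,d['conf'],d['rect'],m.round(1),np.degrees(np.arctan2(v[1],v[0])).round(2),t.min().round(1),t.max().round(1),np.ptp((P-m)@[-v[1],v[0]]).round(1))
```

```text
1.5 [207.09408145 437.65360045 238.65282289] [ 9.23275966e-04  1.65503177e-01  9.86208589e-01 -6.81885362e-04] 66.4208641481728 [131.34988138 465.17167268 384.58498146]
thick_mid [([196.0, 243.0], 0.97, [284.9, 330.1])]
thin_mid [([280.0, 314.0], 0.72, [445.1, 407.8])]
tray_mouth []
spare_mid []
thick 0.89 [188.7, 214.0, 242.6, 255.8] [279.5 362.6] -79.65 -41.7 50.7 27.5
thick 0.81 [173.7, 333.0, 188.6, 356.7] [449.9 239. ] -29.18 -22.4 26.8 25.8
thin 0.95 [267.0, 277.3, 295.1, 348.6] [457.8 410.3] -5.19 -80.9 59.7 19.6
```

View pics/w1.png

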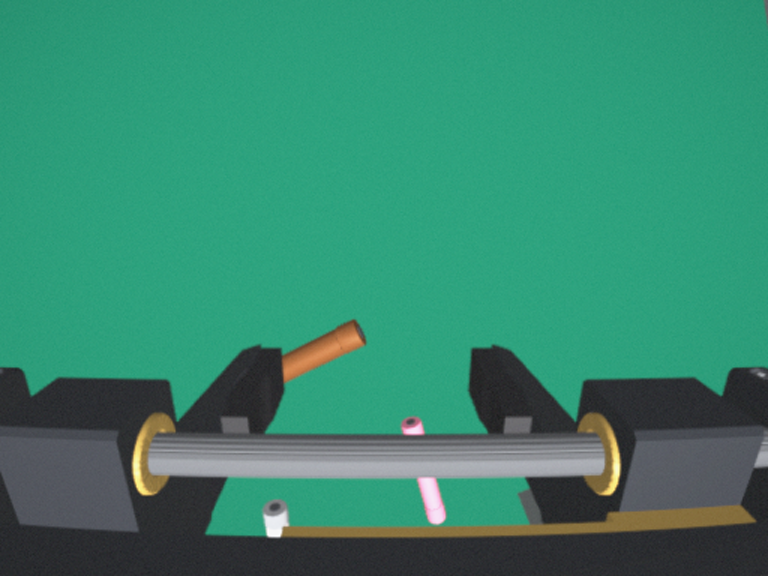

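The wrist picture shows the view mainly covers the robot side of the tool, with a white fuse end at the bottom at (183,345). So I'll go over the tray itself to see the fuses' protruding ends.

send_rows:
  targets:
    - {"dx":0.4,"dy":-0.3,"dz":0,"turn":0}
    - {"dx":0.8,"dy":-0.6,"dz":0,"turn":0}

```text
time_s: 2.05
tcp_pos: [282.7, 381.6, 238.7]
tool_rot: [0.0, 0.163, 0.987, 0.0]
wrist_force: [1.5, 0.6, -0.6]
width: 48.6
grasp_force: 0.0
```

send_rows:
  targets:
    - {"dx":0.4,"dy":-0.3,"dz":0,"turn":0}
    - {"dx":0.8,"dy":-0.6,"dz":0,"turn":0}

```text
time_s: 2.3
tcp_pos: [363.3, 321.3, 238.8]
tool_rot: [0.0, 0.163, 0.987, 0.0]
wrist_force: [-1.2, 0.6, -0.7]
width: 48.7
grasp_force: 0.0
```

send_rows:
  targets:
    - {"dx":0.4,"dy":-0.3,"dz":0,"turn":0}
    - {"dx":0.8,"dy":-0.6,"dz":0,"turn":0}

```text
time_s: 2.55
tcp_pos: [443.5, 261.4, 238.7]
tool_rot: [-0.0, 0.163, 0.987, 0.0]
wrist_force: [0.3, 0.2, 0.2]
width: 48.4
grasp_force: 0.0
```

send_rows:
  targets:
    - {"dx":0.4,"dy":-0.3,"dz":0,"turn":0}
    - {"dx":0.8,"dy":-0.6,"dz":0,"turn":0}
    - {"dx":0.8,"dy":-0.6,"dz":0,"turn":0}

```text
time_s: 2.92
tcp_pos: [524.2, 200.6, 237.9]
tool_rot: [-0.0, 0.165, 0.986, -0.0]
wrist_force: [0.1, 1.1, -0.5]
width: 48.3
grasp_force: 0.0
```

```bash
cat > m.py <<'E'
from h import *
def pts(s,names):
  for n,h in names.items():
    print(n,[(np.round(d['at']).tolist(),round(d['conf'],2),ray(s,d['at'],h)[:2].round(1).tolist()) for d in spot_point(n,s)[:3]])
def msk(s,names):
  for n,h in names.items():
   for d in masks_of(n,s)[:2]:
    c=np.argwhere(d['pixels'])[:,::-1]; P=np.array([ray(s,p,h)[:2] for p in c[::5]]); m=P.mean(0)
    v=np.linalg.svd(P-m,full_matrices=False)[2][0]; v*=np.sign(v[0]); t=(P-m)@v
    print(n,round(d['conf'],2),np.round(d['rect']).tolist(),m.round(1),'deg',np.degrees(np.arctan2(v[1],v[0])).round(2),'ends',(m+v*t.min()).round(1),(m+v*t.max()).round(1),'w',np.ptp((P-m)@[-v[1],v[0]]).round(1))
def st():
  s=state(); print(round(s['time_s'],2),s['tcp_pos'].round(1),s['tool_rot'].round(4),round(s['width'],1),round(s['grasp_force'],1),s['wrist_force'].round(1))
E
python3 - <<'E'
from m import *
s=snapshot('wrist'); save(s,'w2.png',None,1.5); st(); print(s['eye'])
pts(s,dict(thick_mid=13.5,thin_mid=10.5,tray_mouth=0,spare_mid=7))
msk(s,dict(thick=13.5,thin=10.5))
E
```

```text
2.98 [522.9 201.7 238.1] [-5.000e-04  1.645e-01  9.864e-01 -1.000e-04] 48.5 0.0 [0.1 0.5 0.1]
[452.39056555 225.27570021 383.84663354]
thick_mid [([110.0, 90.0], 0.85, [377.2, 67.3]), ([264.0, 150.0], 0.79, [510.1, 223.8])]
thin_mid [([401.0, 238.0], 0.92, [696.7, 371.9]), ([391.0, 48.0], 0.78, [443.1, 408.5]), ([292.0, 178.0], 0.63, [558.9, 247.8])]
tray_mouth [([265.0, 146.0], 0.73, [507.7, 226.3])]
spare_mid [([234.0, 176.0], 0.8, [532.6, 174.6])]
thick 0.77 [250.0, 89.0, 273.0, 204.0] [502.8 223.6] deg -16.6 ends [437.2 243.1] [574.8 202.1] w 26.0
thick 0.57 [0.0, 213.0, 67.0, 285.0] [ 523.5 -133. ] deg 33.42 ends [ 482.6 -160. ] [ 561.4 -108. ] w 104.7
thin 0.59 [280.0, 126.0, 300.0, 221.0] [551.6 246.1] deg -15.79 ends [492. 263.] [617.9 227.4] w 21.9
thin 0.59 [381.0, 204.0, 435.0, 252.0] [684.8 386.1] deg -54.94 ends [659.4 422.2] [713.4 345.2] w 25.1
```

View pics/w2.png

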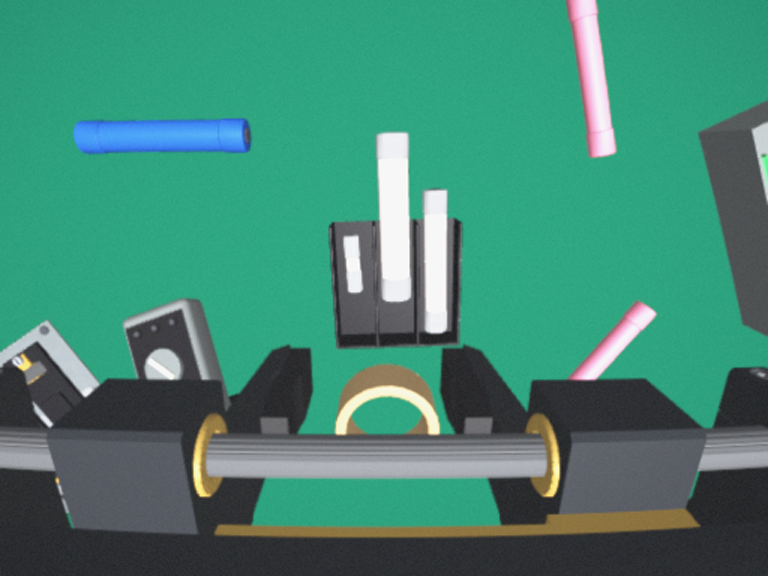

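The wrist picture shows:
- The thick fuse (wider, in the middle lane) has its free end at px (262,89).
- The thin fuse is beside it on the right, with its end at (290,126).
- The spare is in the left lane, the blue one lies left, and the pink ones lie right.

The measured widths of 26 and 22 mm and lengths of about 140 and 128 mm match the description. I'll grip the thick fuse's end cap, pull it 45 mm out, and regrasp at its centre.

send_rows:
  targets:
    - {"dx":-0.37,"dy":0.19,"dz":-0.45,"turn":0.014}
    - {"dx":-0.74,"dy":0.38,"dz":-0.9,"turn":0.014}
    - {"dx":-0.74,"dy":0.38,"dz":-0.9,"turn":0.014}

```text
time_s: 3.65
tcp_pos: [444.8, 240.3, 146.3]
tool_rot: [-0.003, 0.141, 0.99, -0.001]
wrist_force: [0.6, -0.3, 0.5]
width: 48.7
grasp_force: 0.0
```

send_rows:
  targets:
    - {"dx":0,"dy":0,"dz":-0.5,"turn":0}
    - {"dx":0,"dy":0,"dz":-0.9,"turn":0}
    - {"dx":0,"dy":0,"dz":-0.9,"turn":0}

```text
time_s: 4.03
tcp_pos: [448.5, 239.2, 57.9]
tool_rot: [-0.001, 0.143, 0.99, -0.001]
wrist_force: [-0.7, 0.3, 0.3]
width: 48.5
grasp_force: 0.0
```

Run:
```python
from m import *
s=snapshot('wrist'); save(s,'w3.png',None,1); st(); print(s['eye'])
msk(s,dict(thick=13.5,thin=10.5))
T=state()['tcp_pos']; print(proj(s,[[T[0],T[1],13.5],[T[0],T[1],0]]))
```

```text
4.08 [449.6 239.6  59.7] [3.000e-04 1.426e-01 9.898e-01 1.000e-04] 48.3 0.0 [-0.4  0.3  0.3]
[375.9899024  260.68950138 204.0545726 ]
thick 0.83 [233.0, 198.0, 270.0, 352.0] [487.7 228.7] deg -17.0 ends [434.9 244.8] [566.3 204.6] w 27.5
thick 0.77 [0.0, 174.0, 95.0, 214.0] [390.4 104.2] deg 72.08 ends [378.4  66.8] [401.5 138.2] w 28.5
thin 0.8 [279.0, 257.0, 307.0, 350.0] [541.4 247.2] deg -11.87 ends [487.7 258.5] [579.5 239.2] w 21.0
thin 0.56 [466.0, 50.0, 505.0, 236.0] [442.6 411.7] deg -4.04 ends [382.3 416. ] [515.2 406.6] w 26.4
[[251.93198591 218.65336918]
 [251.8584447  211.92658709]]
```

View pics/w3.png

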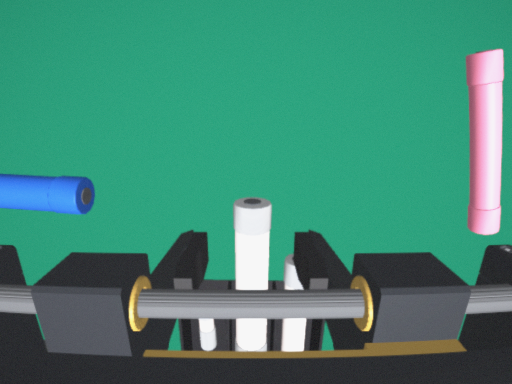

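The fuse (column 252) is centred between the fingers, with its cap end at (252,200). Next I descend, grip, pull, open and regrasp.

send_rows:
  targets:
    - {"dx":0,"dy":0,"dz":-0.3,"turn":0}
    - {"dx":0,"dy":0,"dz":-0.5,"turn":0}
    - {"dx":0,"dy":0,"dz":-0.57,"turn":0}
    - {"dx":0,"dy":0,"dz":-0.57,"turn":0}

```text
time_s: 4.68
tcp_pos: [449.4, 239.7, 2.7]
tool_rot: [0.001, 0.143, 0.99, 0.0]
wrist_force: [-0.7, 0.1, -0.6]
width: 48.2
grasp_force: 0.0
```

send_rows:
  targets:
    - {"dx":0,"dy":0,"dz":0,"turn":0}
    - {"dx":0,"dy":0,"dz":0,"turn":0}
    - {"dx":0,"dy":0,"dz":0,"turn":0}
    - {"dx":0,"dy":0,"dz":0,"turn":0}
    - {"dx":0,"dy":0,"dz":0,"turn":0}
  jaw: -1
  force: 20

```text
time_s: 5.3
tcp_pos: [449.0, 239.6, 2.2]
tool_rot: [0.0, 0.143, 0.99, 0.0]
wrist_force: [-0.3, -0.5, 6.0]
width: 26.7
grasp_force: 20.0
```

send_rows:
  targets:
    - {"dx":-0.11,"dy":0.03,"dz":0,"turn":0}
    - {"dx":-0.22,"dy":0.063,"dz":0,"turn":0}
    - {"dx":-0.33,"dy":0.096,"dz":0,"turn":0}
    - {"dx":-0.432,"dy":0.127,"dz":0,"turn":0}
    - {"dx":-0.432,"dy":0.127,"dz":0,"turn":0}
    - {"dx":-0.432,"dy":0.127,"dz":0,"turn":0}

```text
time_s: 6.05
tcp_pos: [404.2, 252.8, 2.1]
tool_rot: [-0.001, 0.142, 0.99, 0.0]
wrist_force: [-3.8, 2.7, 10.5]
width: 26.6
grasp_force: 20.0
```

send_rows:
  targets:
    - {"dx":0,"dy":0,"dz":0,"turn":0}
    - {"dx":0,"dy":0,"dz":0,"turn":0}
    - {"dx":0,"dy":0,"dz":0,"turn":0}
    - {"dx":0,"dy":0,"dz":0,"turn":0}
  jaw: 0.1

```text
time_s: 6.55
tcp_pos: [405.3, 252.1, 1.6]
tool_rot: [-0.0, 0.143, 0.99, -0.0]
wrist_force: [-0.6, -0.2, 0.2]
width: 48.7
grasp_force: 0.0
```

send_rows:
  targets:
    - {"dx":0.18,"dy":-0.053,"dz":0,"turn":0}
    - {"dx":0.36,"dy":-0.106,"dz":0,"turn":0}
    - {"dx":0.54,"dy":-0.159,"dz":0,"turn":0}
    - {"dx":0.54,"dy":-0.159,"dz":0,"turn":0}
    - {"dx":0.54,"dy":-0.159,"dz":0,"turn":0}

```text
time_s: 7.18
tcp_pos: [458.6, 236.3, 1.5]
tool_rot: [-0.0, 0.142, 0.99, -0.0]
wrist_force: [-0.6, -0.0, -0.1]
width: 48.7
grasp_force: 0.0
```

Run:
```python
from m import *
s=snapshot('wrist'); save(s,'w4.png',None,1); st()
msk(s,dict(thick=13.5)); pts(s,dict(thick_mid=13.5))
t=snapshot('top'); save(t,'t4.png',[100,120,260,240],4); msk(t,dict(thick=20,thin=15)); pts(t,dict(thick_mid=13.5))
```

```text
7.22 [458.6 236.5   1.6] [-4.000e-04  1.423e-01  9.898e-01 -1.000e-04] 48.7 0.0 [-0.1  0.1  0.6]
thick 0.96 [222.0, 122.0, 280.0, 351.0] [441.4 241.7] deg -16.79 ends [392.2 256.6] [519.4 218.2] w 27.3
thick 0.85 [0.0, 184.0, 42.0, 234.0] [399.  128.2] deg -47.82 ends [389.1 139.1] [411.5 114.4] w 24.5
thick_mid [([250.0, 258.0], 0.56, [459.4, 235.6])]
thick 0.63 [151.0, 138.0, 212.0, 195.0] [563.5 199.1] deg 58.21 ends [531.2 147.1] [600.4 258.7] w 130.0
thick 0.59 [212.0, 229.0, 275.0, 259.0] [376.2  64.5] deg 69.98 ends [352.8   0.4] [399.6 128.8] w 26.4
thin 0.9 [96.0, 94.0, 138.0, 132.0] [692.9 369.2] deg -54.26 ends [656.4 419.8] [728.9 319. ] w 22.7
thin 0.69 [160.0, 141.0, 176.0, 177.0] [575.  237.3] deg -16.15 ends [536.4 248.5] [612.1 226.6] w 19.0
thick_mid [([240.0, 242.0], 0.84, [379.6, 72.4]), ([163.0, 168.0], 0.5, [552.9, 252.1])]
```

View pics/w4.png

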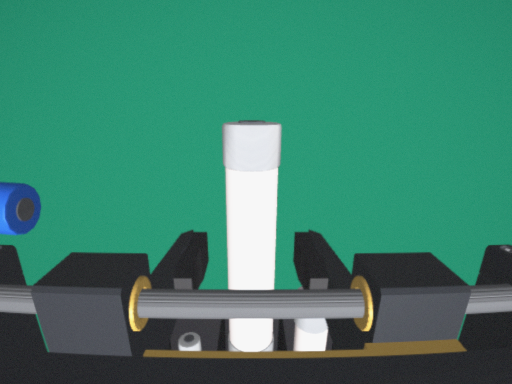

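The fuse is out, with its near cap end at (252,122). Its centre comes to (459.3,236.6) and the TCP is at (458.6,236.5). I'll grip firmly, lift, and carry it over towards the rail.

send_rows:
  targets:
    - {"dx":0.007,"dy":0,"dz":0,"turn":0}
    - {"dx":0.007,"dy":0,"dz":0,"turn":0}
    - {"dx":0.007,"dy":0,"dz":0,"turn":0}
    - {"dx":0.007,"dy":0,"dz":0,"turn":0}
    - {"dx":0.007,"dy":0,"dz":0,"turn":0}
  jaw: -1
  force: 60

```text
time_s: 8.15
tcp_pos: [460.2, 236.3, 1.7]
tool_rot: [0.0, 0.143, 0.99, 0.0]
wrist_force: [0.0, 1.0, 0.6]
width: 23.6
grasp_force: 60.0
```

send_rows:
  targets:
    - {"dx":0,"dy":0,"dz":0.1,"turn":0}
    - {"dx":0,"dy":0,"dz":0.4,"turn":0}
    - {"dx":0,"dy":0,"dz":0.7,"turn":0}
    - {"dx":0,"dy":0,"dz":1.0,"turn":0}

```text
time_s: 8.65
tcp_pos: [460.0, 236.2, 103.2]
tool_rot: [0.0, 0.143, 0.99, 0.0]
wrist_force: [0.7, -0.5, -1.3]
width: 23.4
grasp_force: 60.0
```

send_rows:
  targets:
    - {"dx":0.13,"dy":-0.3,"dz":0.4,"turn":0.05}
    - {"dx":0.26,"dy":-0.6,"dz":0.8,"turn":0.1}
    - {"dx":0.4,"dy":-0.86,"dz":1.0,"turn":0.154}

```text
time_s: 9.02
tcp_pos: [500.7, 149.3, 204.5]
tool_rot: [0.002, -0.101, 0.995, -0.0]
wrist_force: [0.8, -0.3, -2.6]
width: 23.8
grasp_force: 60.0
```

send_rows:
  targets:
    - {"dx":0.2,"dy":-0.4,"dz":0,"turn":0}
    - {"dx":0.4,"dy":-0.86,"dz":0,"turn":0}

```text
time_s: 9.28
tcp_pos: [540.4, 63.2, 202.5]
tool_rot: [0.0, -0.099, 0.995, -0.0]
wrist_force: [0.4, -0.6, -1.1]
width: 24.0
grasp_force: 60.0
```

send_rows:
  targets:
    - {"dx":0.2,"dy":-0.4,"dz":0,"turn":0}
    - {"dx":0.4,"dy":-0.86,"dz":0,"turn":0}

```text
time_s: 9.52
tcp_pos: [580.4, -22.9, 202.2]
tool_rot: [0.0, -0.099, 0.995, 0.0]
wrist_force: [-0.2, -0.8, -1.9]
width: 23.9
grasp_force: 60.0
```

send_rows:
  targets:
    - {"dx":0.2,"dy":-0.4,"dz":0,"turn":0}
    - {"dx":0.4,"dy":-0.86,"dz":0,"turn":0}
    - {"dx":0.4,"dy":-0.86,"dz":0,"turn":0}

```text
time_s: 9.9
tcp_pos: [620.4, -110.6, 201.3]
tool_rot: [-0.0, -0.097, 0.995, -0.0]
wrist_force: [0.4, -0.3, -2.3]
width: 23.9
grasp_force: 60.0
```

Run:
```python
from m import *
s=snapshot('wrist'); save(s,'w5.png',None,1.5); st(); print(s['eye'])
pts(s,dict(wide_base_home=37.5,narrow_base_home=34.5,rail_mid=10,wide_base=0,narrow_base=0,fitted_mid=37.5,thick_mid=218))
```

```text
9.95 [ 620.  -108.8  201.5] [-4.000e-04 -9.770e-02  9.952e-01  2.000e-04] 23.6 60.0 [-0.4  0.2 -1.8]
[ 545.82150001 -125.57347486  347.31395738]
wide_base_home [([223.0, 143.0], 0.82, [589.9, -146.3])]
narrow_base_home [([165.0, 140.0], 0.78, [598.4, -208.7])]
rail_mid []
wide_base [([222.0, 137.0], 0.92, [588.1, -151.9])]
narrow_base [([174.0, 138.0], 0.82, [600.8, -208.4]), ([250.0, 256.0], 0.41, [738.8, -88.5]), ([101.0, 143.0], 0.25, [622.3, -295.4])]
fitted_mid [([104.0, 144.0], 0.78, [615.0, -273.7])]
thick_mid [([250.0, 255.0], 0.79, [617.1, -111.7]), ([220.0, 136.0], 0.66, [561.5, -136.0])]
```

View pics/w5.png

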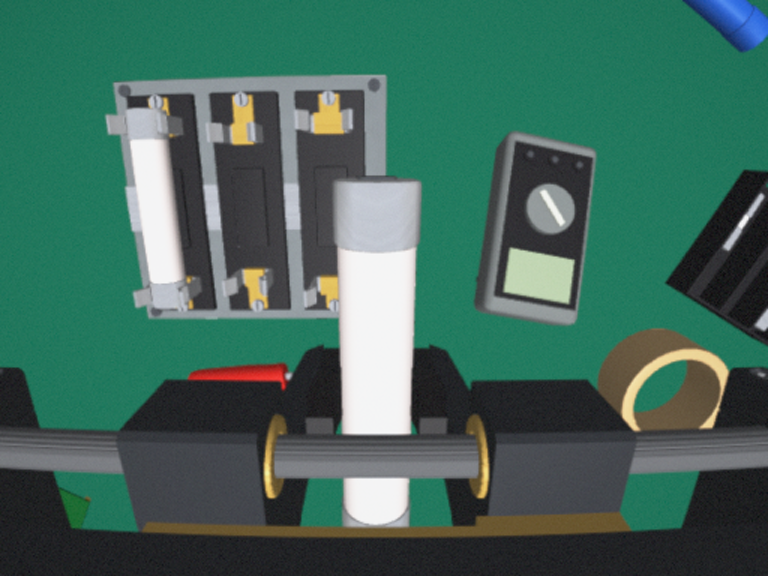

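The wrist picture shows the rail with three bases:
- The fitted fuse is at left (103,140).
- An empty pair of clips is in the middle, at (160,85) and (170,190).
- Another empty pair is at right, at (218,75) and about (217,195), partly hidden by the held fuse.

I'll shift for a clear view and verify which pair is wide.

send_rows:
  targets:
    - {"dx":0.1,"dy":0.3,"dz":-0.2,"turn":0}
    - {"dx":0.1,"dy":0.5,"dz":-0.2,"turn":0}
    - {"dx":0.1,"dy":0.5,"dz":-0.2,"turn":0}
    - {"dx":0.1,"dy":0.5,"dz":-0.2,"turn":0}

```text
time_s: 10.8
tcp_pos: [630.3, -58.3, 182.6]
tool_rot: [0.001, -0.099, 0.995, -0.0]
wrist_force: [-0.7, -0.3, -1.3]
width: 23.7
grasp_force: 60.0
```

Run:
```python
from m import *
import pickle
s=snapshot('wrist'); st(); print(s['eye']); pickle.dump(s,open('w6.pkl','wb'))
pts(s,dict(wide_base_home=37.5,narrow_base_home=34.5,rail_mid=10,fitted_mid=37.5))
hsv=cv2.cvtColor(s['img'],cv2.COLOR_RGB2HSV)
m=cv2.inRange(hsv,(12,110,90),(30,255,255)); m[:,262:]=0
n,l,a,c=cv2.connectedComponentsWithStats(m)
for i in range(1,n):
  if a[i,4]>15: print(a[i].tolist(),c[i].round(1),ray(s,c[i],24)[:2].round(1))
im=cv2.resize(s['img'][:,:,::-1],None,fx=4,fy=4,interpolation=cv2.INTER_CUBIC)
ys,xs=np.where(m[:230]>0); print(xs.min(),xs.max(),ys.min(),ys.max())
x0,y0=20,30
cv2.imwrite('pics/w6.png',im[y0*4:y0*4+600,x0*4:x0*4+800])
```

```text
10.85 [630.2 -58.5 182.5] [ 5.000e-04 -9.840e-02  9.951e-01 -3.000e-04] 23.3 60.0 [-0.8 -0.1 -1.5]
[555.52105014 -73.42461812 328.46855782]
wide_base_home [([169.0, 120.0], 0.94, [585.9, -149.5])]
narrow_base_home [([110.0, 120.0], 0.64, [597.1, -210.0]), ([168.0, 122.0], 0.4, [587.3, -151.0])]
rail_mid [([467.0, 132.0], 0.64, [532.6, 171.5])]
fitted_mid [([44.0, 125.0], 0.89, [613.7, -276.7])]
[156, 38, 23, 30, 363] [165.5  56.5] [ 526.5 -164.2]
[98, 40, 19, 36, 330] [106.4  58.8] [ 538.9 -222.8]
[52, 43, 5, 12, 48] [54.1 48.8] [ 538.  -277.6]
[112, 164, 19, 30, 250] [120.2 176.8] [ 657.6 -199.2]
[71, 170, 6, 5, 19] [ 73.5 171.4] [ 661.6 -252.2]
[166, 170, 19, 22, 262] [174.  177.4] [ 646.6 -140.3]
[74, 185, 5, 9, 31] [ 76.3 189. ] [ 681.6 -248.6]
[176, 278, 14, 54, 397] [181.2 305.3] [ 812.1 -112.3]
[95, 349, 167, 9, 981] [178.8 353.3] [ 893.6 -106.4]
52 184 38 193
```

View pics/w6.png

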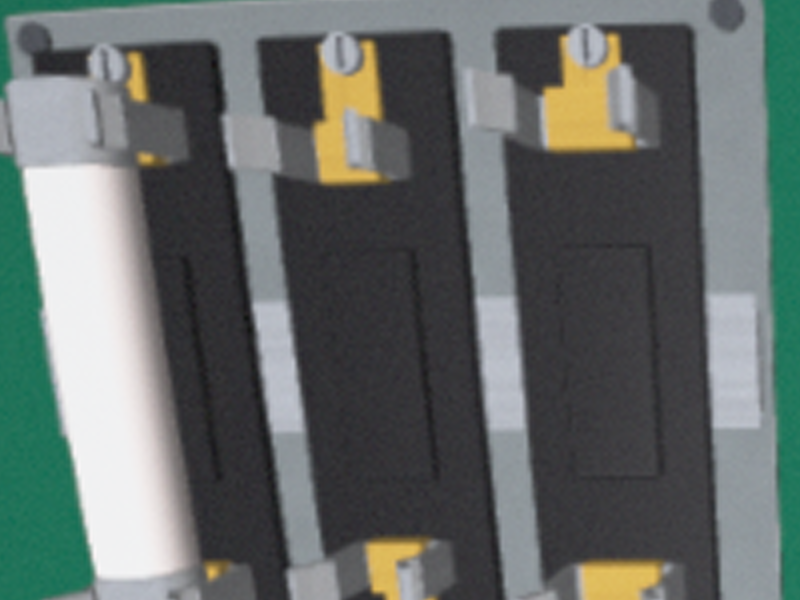

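The crop shows that the right pair, with brass at (166,56), has the wider brass and leaves, and the middle pair, at (106,59), is narrower. So the wide base is the right one. Now I'll fit the rail pose from base corners and flare tips.

```bash
cat > fit.py <<'E'
from m import *
from scipy.optimize import least_squares
def railfit(s,obs,x0=(590,-148,.198)):
    # frame: wide base middle; narrow at y=-62
    P=np.array([o[0] for o in obs],float); U=np.array([o[1] for o in obs],float)
    def W(p):
        c,n=np.cos(p[2]),np.sin(p[2]); return np.c_[p[0]+c*P[:,0]-n*P[:,1],p[1]+n*P[:,0]+c*P[:,1],P[:,2]]
    r=least_squares(lambda p:(proj(s,W(p))-U).ravel(),x0,loss='soft_l1')
    return r.x,(proj(s,W(r.x))-U).round(1)
E
python3 - <<'E'
from fit import *
import pickle
s=pickle.load(open('w6.pkl','rb'))
c=lambda a,b:(20+a/4,30+b/4)
obs=[((-83,25,16.5),c(497,30)),((-83,-25,16.5),c(690,26)),((-83,-37,16.5),c(449,33)),((-83,-87,16.5),c(258,40)),
((-54,13.5,24),c(547,150)),((-54,-13.5,24),c(633,148)),((-47.5,-51.5,24),c(320,184)),((-47.5,-72.5,24),c(387,181)),
((-66,16,56.5),c(467,68)),((-54,16,56.5),c(474,129)),((-59.5,-48.5,51.5),c(222,114)),((-47.5,-48.5,51.5),c(231,168))]
# image right = -y? test both handednesses
for sg in (1,-1):
    o=[((P[0],P[1] if sg==1 else (-P[1] if P[1]>-30 else -124-P[1]),P[2]),u) for P,u in obs]
    x,r=railfit(s,o); print(x[:2].round(1),np.degrees(x[2]).round(2)); print(r.tolist())
E
```

```text
[ 593.2 -174.3] 10.82
[[24.9, -0.6], [-72.6, 1.4], [-23.9, -0.1], [-23.3, 0.0], [0.5, -0.6], [-47.7, 0.2], [-5.5, -1.2], [-42.0, 0.1], [11.0, 0.9], [10.2, 0.1], [5.4, -0.2], [4.7, 0.1]]
[ 589.  -151.7] 10.82
[[-1.9, -0.0], [-0.3, 0.3], [-49.6, 1.0], [46.1, -2.3], [-3.5, -0.4], [2.0, -0.2], [-3.6, -1.1], [-0.2, -0.7], [0.9, 1.2], [0.2, 0.4], [1.2, 0.1], [0.6, 0.4]]
```

Run:
```python
from fit import *
import pickle
s=pickle.load(open('w6.pkl','rb'))
c=lambda a,b:(20+a/4,30+b/4)
obs=[((-83,-25,16.5),c(497,30)),((-83,25,16.5),c(690,26)),((-83,-37,16.5),c(449,33)),((-83,-87,16.5),c(258,40)),
((-54,-11,24),c(547,150)),((-54,11,24),c(633,148)),((-47.5,-72.5,24),c(320,184)),((-47.5,-51.5,24),c(387,181)),
((-66,-16,56.5),c(467,68)),((-54,-16,56.5),c(474,129)),((-59.5,-75.5,51.5),c(222,114)),((-47.5,-75.5,51.5),c(231,168))]
x,r=railfit(s,obs); print(x[:2].round(1),np.degrees(x[2]).round(2)); print(r.tolist())
```

```text
[ 588.9 -151. ] 10.98
[[-1.4, 0.0], [0.1, 0.2], [-1.2, -0.4], [-1.5, -0.5], [-0.5, -0.4], [-0.0, -0.2], [-3.1, -0.9], [0.3, -0.6], [1.4, 1.3], [0.8, 0.5], [1.8, 0.3], [1.2, 0.6]]
```

send_rows:
  targets:
    - {"dx":-0.2,"dy":-0.46,"dz":-0.2,"turn":-0.001}
    - {"dx":-0.41,"dy":-0.92,"dz":-0.4,"turn":-0.002}
    - {"dx":-0.41,"dy":-0.92,"dz":-0.6,"turn":-0.002}
    - {"dx":-0.41,"dy":-0.92,"dz":-0.6,"turn":-0.002}

```text
time_s: 11.55
tcp_pos: [588.4, -150.0, 120.7]
tool_rot: [-0.001, -0.095, 0.995, 0.001]
wrist_force: [-1.3, 0.7, -0.4]
width: 23.7
grasp_force: 60.0
```

send_rows:
  targets:
    - {"dx":0,"dy":0,"dz":-0.3,"turn":0}
    - {"dx":0,"dy":0,"dz":-0.55,"turn":0}
    - {"dx":0,"dy":0,"dz":-0.55,"turn":0}
    - {"dx":0,"dy":0,"dz":-0.55,"turn":0}

```text
time_s: 12.05
tcp_pos: [590.1, -149.8, 68.4]
tool_rot: [0.001, -0.096, 0.995, -0.001]
wrist_force: [0.2, 0.6, -2.0]
width: 24.1
grasp_force: 60.0
```

Run:
```python
from m import *
import pickle
s=snapshot('wrist'); st(); print(s['eye']); pickle.dump(s,open('w7.pkl','wb'))
pts(s,dict(wide_base_home=37.5,thick_mid=78,fitted_mid=37.5)); msk(s,dict(thick=78))
save(s,'w7.png',[60,30,325,225],3)
```

```text
12.1 [ 590.1 -149.9   68.5] [ 1.200e-03 -9.580e-02  9.954e-01 -7.000e-04] 23.6 60.0 [ 0.1  0.  -1.8]
[ 515.08061006 -164.43726474  214.18841764]
wide_base_home []
thick_mid [([250.0, 257.0], 0.95, [591.4, -149.8])]
fitted_mid [([67.0, 222.0], 0.72, [613.4, -273.3])]
```

View pics/w7.png

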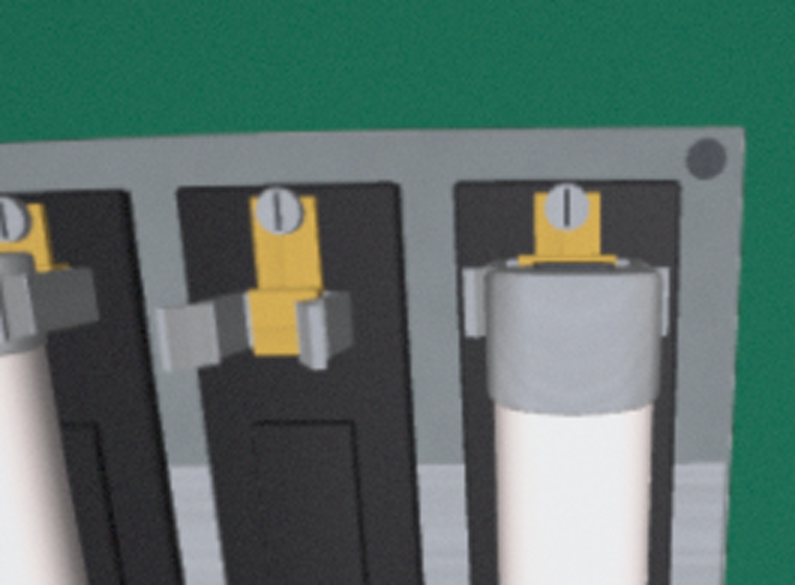

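The crop shows the held cap between the flares. The clip centre is at crop column 566.5 and the fuse at 573.5, so the fuse sits about 1.2 mm too far +y. I'll check the along-axis offset numerically.

Run:
```python
from fit import *
import pickle
s=pickle.load(open('w7.pkl','rb'))
c=lambda a,b:(60+a/3,30+b/3)
obs=[((-83,-25,16.5),c(455,184)),((-83,25,16.5),c(680,182)),((-83,-37,16.5),c(399,184)),((-83,-87,16.5),c(177,187)),
((-66,-16,56.5),c(463,270)),((-54,-16,56.5),c(466,337)),((-66,16,56.5),c(670,268)),((-54,16,56.5),c(667,335)),((-59.5,-75.5,51.5),c(157,308)),((-47.5,-75.5,51.5),c(165,371))]
x,r=railfit(s,obs); print(x[:2].round(1),np.degrees(x[2]).round(2)); print(r.tolist())
a=ray(s,c(573,411),93.8); b=ray(s,c(573,274),93.8); L=ray(s,c(487,330),80.3);Rr=ray(s,c(660,330),80.3); print(a,b,L,Rr)
u=np.array([np.cos(x[2]),np.sin(x[2])]);v=np.array([-u[1],u[0]])
for p in(a,b,(L+Rr)/2): print(((p[:2]-x[:2])@u).round(2),((p[:2]-x[:2])@v).round(2))
t=state()['tcp_pos'][:2]-x[:2]; print('tcp',t@u,t@v)
```

```text
[ 588.  -151.4] 11.11
[[-1.4, -1.0], [0.4, -0.5], [-1.0, -0.8], [-1.9, -0.4], [3.9, 0.1], [3.7, 0.3], [-5.0, 0.6], [-4.5, 0.9], [2.3, 0.0], [2.3, 0.1]]
[ 540.29218554 -159.36288976   93.8       ] [ 521.66740685 -162.98938135   93.8       ] [ 533.17048845 -174.19344043   80.3       ] [ 528.10048831 -148.09951425   80.3       ]
-48.4 1.37
-67.38 1.4
-58.22 1.48
tcp 1.7309726046888418 1.273351442330239
```

send_rows:
  targets:
    - {"dx":-0.015,"dy":-0.017,"dz":-0.02,"turn":0}
    - {"dx":-0.015,"dy":-0.017,"dz":-0.06,"turn":0}
    - {"dx":-0.015,"dy":-0.017,"dz":-0.12,"turn":0}
    - {"dx":-0.015,"dy":-0.017,"dz":-0.18,"turn":0}
    - {"dx":-0.015,"dy":-0.017,"dz":-0.22,"turn":0}
    - {"dx":-0.015,"dy":-0.017,"dz":-0.22,"turn":0}

```text
time_s: 13.05
tcp_pos: [587.6, -151.3, 44.4]
tool_rot: [-0.0, -0.096, 0.995, 0.0]
wrist_force: [-0.3, 1.0, -2.0]
width: 23.6
grasp_force: 60.0
```

send_rows:
  targets:
    - {"dx":0,"dy":0,"dz":-0.03,"turn":0}
    - {"dx":0,"dy":0,"dz":-0.06,"turn":0}
    - {"dx":0,"dy":0,"dz":-0.09,"turn":0}
    - {"dx":0,"dy":0,"dz":-0.12,"turn":0}

```text
time_s: 13.55
tcp_pos: [588.6, -151.5, 34.0]
tool_rot: [0.001, -0.096, 0.995, -0.001]
wrist_force: [0.2, 1.4, 2.4]
width: 23.8
grasp_force: 60.0
```

send_rows:
  targets:
    - {"dx":0,"dy":0,"dz":-0.02,"turn":0}
    - {"dx":0,"dy":0,"dz":-0.04,"turn":0}
    - {"dx":0,"dy":0,"dz":-0.06,"turn":0}
    - {"dx":0,"dy":0,"dz":-0.08,"turn":0}

```text
time_s: 14.05
tcp_pos: [587.6, -151.4, 25.5]
tool_rot: [-0.0, -0.096, 0.995, 0.0]
wrist_force: [-8.7, 4.0, 20.5]
width: 23.3
grasp_force: 60.0
```

send_rows:
  targets:
    - {"dx":0,"dy":0,"dz":-0.01,"turn":0}
    - {"dx":0,"dy":0,"dz":-0.02,"turn":0}
    - {"dx":0,"dy":0,"dz":-0.02,"turn":0}

```text
time_s: 14.42
tcp_pos: [587.6, -151.4, 25.5]
tool_rot: [-0.0, -0.096, 0.995, -0.0]
wrist_force: [-12.7, 5.2, 25.2]
width: 23.7
grasp_force: 60.0
```

Run:
```python
from m import *
st(); s=snapshot('wrist'); save(s,'w8.png',[60,60,325,255],3)
```

```text
14.43 [ 587.6 -151.4   25.5] [-1.000e-04 -9.580e-02  9.954e-01 -2.000e-04] 23.7 60.0 [-12.7   5.2  25.2]
```

View pics/w8.png

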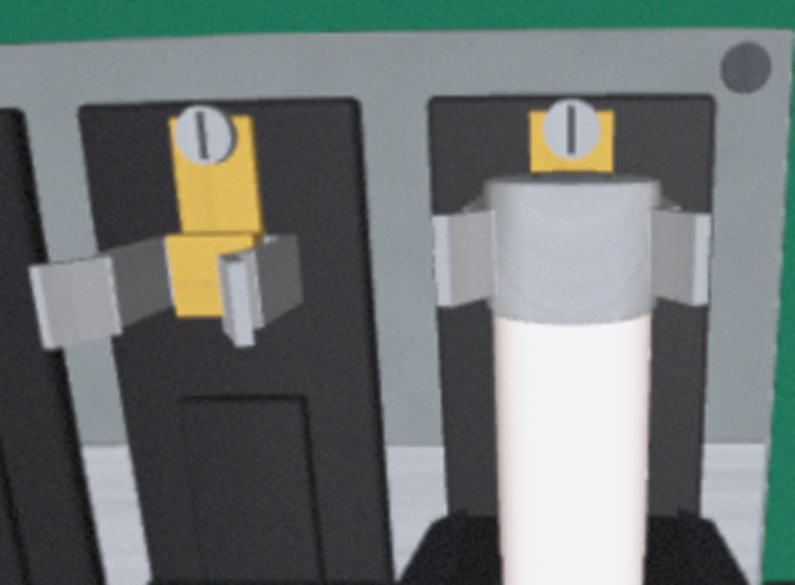

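The front cap is centred between its leaves, and the TCP stopped on the floor at 25.5 mm against an expected 25.7. Next I release, then press with closed fingers near each clip to make sure both ends are home.

send_rows:
  targets:
    - {"dx":0,"dy":0,"dz":0.02,"turn":0}
    - {"dx":0,"dy":0,"dz":0.02,"turn":0}
    - {"dx":0,"dy":0,"dz":0.02,"turn":0}
    - {"dx":0,"dy":0,"dz":0.02,"turn":0}
  jaw: 0.1

```text
time_s: 14.98
tcp_pos: [587.6, -151.5, 24.4]
tool_rot: [-0.0, -0.096, 0.995, 0.0]
wrist_force: [0.7, 0.3, -0.3]
width: 48.7
grasp_force: 0.0
```

send_rows:
  targets:
    - {"dx":0,"dy":0,"dz":0.2,"turn":0}
    - {"dx":0,"dy":0,"dz":0.5,"turn":0}
    - {"dx":0,"dy":0,"dz":0.5,"turn":0}

```text
time_s: 15.35
tcp_pos: [588.6, -151.9, 76.5]
tool_rot: [0.002, -0.096, 0.995, -0.001]
wrist_force: [0.3, -0.3, -0.5]
width: 48.6
grasp_force: 0.0
```

send_rows:
  targets:
    - {"dx":0.39,"dy":0.077,"dz":0,"turn":0}
    - {"dx":0.39,"dy":0.077,"dz":0,"turn":0}
    - {"dx":0.39,"dy":0.077,"dz":0,"turn":0}
    - {"dx":0.39,"dy":0.077,"dz":0,"turn":0}
  jaw: -1

```text
time_s: 15.85
tcp_pos: [625.9, -143.9, 74.3]
tool_rot: [-0.001, -0.095, 0.995, 0.0]
wrist_force: [0.4, -0.2, 0.4]
width: 10.2
grasp_force: 0.0
```

send_rows:
  targets:
    - {"dx":0,"dy":0,"dz":-0.1,"turn":0}
    - {"dx":0,"dy":0,"dz":-0.2,"turn":0}
    - {"dx":0,"dy":0,"dz":-0.23,"turn":0}
    - {"dx":0,"dy":0,"dz":-0.23,"turn":0}

```text
time_s: 16.35
tcp_pos: [626.6, -143.7, 51.5]
tool_rot: [-0.0, -0.096, 0.995, 0.0]
wrist_force: [-0.2, -0.7, -0.2]
width: 0.6
grasp_force: 0.0
```

send_rows:
  targets:
    - {"dx":0,"dy":0,"dz":-0.01,"turn":0}
    - {"dx":0,"dy":0,"dz":-0.02,"turn":0}
    - {"dx":0,"dy":0,"dz":-0.03,"turn":0}
    - {"dx":0,"dy":0,"dz":-0.03,"turn":0}

```text
time_s: 16.85
tcp_pos: [627.0, -143.9, 50.2]
tool_rot: [0.001, -0.096, 0.995, -0.0]
wrist_force: [-2.9, 0.5, 8.9]
width: 0.1
grasp_force: 4.5
```

send_rows:
  targets:
    - {"dx":0,"dy":0,"dz":-0.02,"turn":0}
    - {"dx":0,"dy":0,"dz":-0.03,"turn":0}
    - {"dx":0,"dy":0,"dz":-0.03,"turn":0}

```text
time_s: 17.23
tcp_pos: [627.3, -144.5, 49.8]
tool_rot: [0.001, -0.096, 0.995, -0.001]
wrist_force: [-11.5, 0.9, 26.7]
width: 0.4
grasp_force: 13.5
```

send_rows:
  targets:
    - {"dx":0,"dy":0,"dz":0.3,"turn":0}
    - {"dx":-0.2,"dy":0,"dz":0.7,"turn":0}
    - {"dx":-0.4,"dy":0.4,"dz":1.0,"turn":0}
    - {"dx":-0.5,"dy":0.6,"dz":1.0,"turn":0}
  jaw: 0.1

```text
time_s: 17.73
tcp_pos: [576.8, -82.7, 148.4]
tool_rot: [0.002, -0.096, 0.995, -0.001]
wrist_force: [0.3, -0.3, -0.4]
width: 38.2
grasp_force: 0.0
```

The thick fuse is home: its tube top read 49.8–50.2 mm against 50 expected, and it held 27 N. Now I go back for the thin fuse.

send_rows:
  targets:
    - {"dx":-0.08,"dy":0.42,"dz":0,"turn":-0.05}
    - {"dx":-0.17,"dy":0.85,"dz":0,"turn":-0.1}

```text
time_s: 17.98
tcp_pos: [559.3, 2.3, 146.0]
tool_rot: [0.0, 0.064, 0.998, -0.0]
wrist_force: [0.7, -0.2, -0.2]
width: 48.3
grasp_force: 0.0
```

send_rows:
  targets:
    - {"dx":-0.08,"dy":0.42,"dz":0,"turn":-0.05}
    - {"dx":-0.17,"dy":0.85,"dz":0,"turn":-0.052}

```text
time_s: 18.23
tcp_pos: [542.3, 87.6, 145.9]
tool_rot: [0.0, 0.144, 0.99, 0.0]
wrist_force: [-0.3, -0.6, 0.6]
width: 48.5
grasp_force: 0.0
```

send_rows:
  targets:
    - {"dx":-0.08,"dy":0.42,"dz":0,"turn":0}
    - {"dx":-0.17,"dy":0.85,"dz":0,"turn":0}

```text
time_s: 18.48
tcp_pos: [525.4, 172.6, 145.9]
tool_rot: [0.0, 0.143, 0.99, 0.0]
wrist_force: [0.7, -0.2, 0.4]
width: 48.4
grasp_force: 0.0
```

send_rows:
  targets:
    - {"dx":-0.08,"dy":0.42,"dz":0,"turn":0}
    - {"dx":-0.17,"dy":0.84,"dz":0,"turn":0}
    - {"dx":-0.17,"dy":0.84,"dz":0,"turn":0}
    - {"dx":-0.17,"dy":0.84,"dz":0,"turn":0}

```text
time_s: 18.98
tcp_pos: [508.8, 254.7, 145.7]
tool_rot: [0.0, 0.143, 0.99, -0.0]
wrist_force: [0.7, 1.0, 0.2]
width: 48.2
grasp_force: 0.0
```

Run:
```python
from m import *
s=snapshot('wrist'); st(); save(s,'w9.png',[120,60,420,285],2.6)
msk(s,dict(thin=10.5)); pts(s,dict(thin_mid=10.5,tray_mouth=0,spare_mid=7))
```

```text
19.02 [509.  254.3 145.8] [ 1.000e-04  1.430e-01  9.897e-01 -1.000e-04] 48.2 0.0 [ 0.   0.3 -0.9]
thin 0.85 [375.0, 0.0, 412.0, 146.0] [443.7 411.7] deg -4.1 ends [381.1 416.2] [511.8 406.8] w 24.6
thin 0.75 [244.0, 165.0, 270.0, 280.0] [551.5 246.6] deg -16.52 ends [491.2 264.5] [620.  226.3] w 21.1
thin_mid [([254.0, 225.0], 0.98, [553.8, 245.9]), ([389.0, 74.0], 0.89, [444.7, 407.9])]
tray_mouth [([224.0, 186.0], 0.78, [506.6, 226.5])]
spare_mid [([184.0, 224.0], 0.56, [532.8, 173.7])]
```

send_rows:
  targets:
    - {"dx":-0.06,"dy":0.067,"dz":-0.3,"turn":0}
    - {"dx":-0.06,"dy":0.067,"dz":-0.7,"turn":0}
    - {"dx":-0.06,"dy":0.067,"dz":-0.9,"turn":0}
    - {"dx":-0.06,"dy":0.067,"dz":-0.9,"turn":0}

```text
time_s: 19.73
tcp_pos: [502.2, 261.4, 54.6]
tool_rot: [-0.001, 0.143, 0.99, -0.001]
wrist_force: [0.3, 0.3, -0.1]
width: 48.3
grasp_force: 0.0
```

send_rows:
  targets:
    - {"dx":0,"dy":0,"dz":-0.2,"turn":0}
    - {"dx":0,"dy":0,"dz":-0.4,"turn":0}
    - {"dx":0,"dy":0,"dz":-0.53,"turn":0}
    - {"dx":0,"dy":0,"dz":-0.53,"turn":0}

```text
time_s: 20.23
tcp_pos: [502.7, 261.8, 2.7]
tool_rot: [-0.0, 0.143, 0.99, -0.0]
wrist_force: [-0.4, 0.3, 0.7]
width: 48.8
grasp_force: 0.0
```

send_rows:
  targets:
    - {"dx":0,"dy":0,"dz":0,"turn":0}
    - {"dx":0,"dy":0,"dz":0,"turn":0}
    - {"dx":0,"dy":0,"dz":0,"turn":0}
    - {"dx":0,"dy":0,"dz":0,"turn":0}
    - {"dx":0,"dy":0,"dz":0,"turn":0}
  jaw: -1
  force: 20

```text
time_s: 20.85
tcp_pos: [502.9, 262.0, 3.1]
tool_rot: [0.0, 0.143, 0.99, 0.0]
wrist_force: [-1.0, -0.4, 4.0]
width: 20.2
grasp_force: 20.0
```

send_rows:
  targets:
    - {"dx":-0.15,"dy":0.044,"dz":0,"turn":0}
    - {"dx":-0.3,"dy":0.088,"dz":0,"turn":0}
    - {"dx":-0.45,"dy":0.132,"dz":0,"turn":0}
    - {"dx":-0.575,"dy":0.17,"dz":0,"turn":0}
    - {"dx":-0.575,"dy":0.17,"dz":0,"turn":0}
    - {"dx":-0.575,"dy":0.17,"dz":0,"turn":0}

```text
time_s: 21.6
tcp_pos: [443.0, 279.7, 2.9]
tool_rot: [-0.002, 0.142, 0.99, -0.0]
wrist_force: [-6.3, 4.2, 12.2]
width: 20.2
grasp_force: 20.0
```

send_rows:
  targets:
    - {"dx":0,"dy":0,"dz":0,"turn":0}
    - {"dx":0,"dy":0,"dz":0,"turn":0}
    - {"dx":0,"dy":0,"dz":0,"turn":0}
    - {"dx":0,"dy":0,"dz":0,"turn":0}
  jaw: 0.1

```text
time_s: 22.1
tcp_pos: [445.0, 278.9, 2.5]
tool_rot: [-0.0, 0.143, 0.99, -0.0]
wrist_force: [0.5, 0.5, -0.1]
width: 48.6
grasp_force: 0.0
```

send_rows:
  targets:
    - {"dx":0.18,"dy":-0.053,"dz":0,"turn":0}
    - {"dx":0.36,"dy":-0.106,"dz":0,"turn":0}
    - {"dx":0.513,"dy":-0.151,"dz":0,"turn":0}
    - {"dx":0.513,"dy":-0.151,"dz":0,"turn":0}
    - {"dx":0.513,"dy":-0.151,"dz":0,"turn":0}

```text
time_s: 22.72
tcp_pos: [495.8, 264.0, 2.5]
tool_rot: [-0.0, 0.142, 0.99, -0.0]
wrist_force: [-0.1, 0.5, 0.4]
width: 48.9
grasp_force: 0.0
```

Run:
```python
from m import *
s=snapshot('wrist'); save(s,'w10.png',[120,60,380,360],2); st()
msk(s,dict(thin=10.5)); pts(s,dict(thin_mid=10.5))
```

```text
22.77 [495.8 264.1   2.6] [-3.000e-04  1.424e-01  9.898e-01 -1.000e-04] 48.5 0.0 [ 0.   0.3 -0. ]
thin 0.9 [489.0, 2.0, 511.0, 214.0] [456.9 403.4] deg -3.83 ends [407.3 406.8] [513.6 399.7] w 13.8
thin_mid [([248.0, 250.0], 0.78, [493.9, 263.0])]
```

View pics/w10.png

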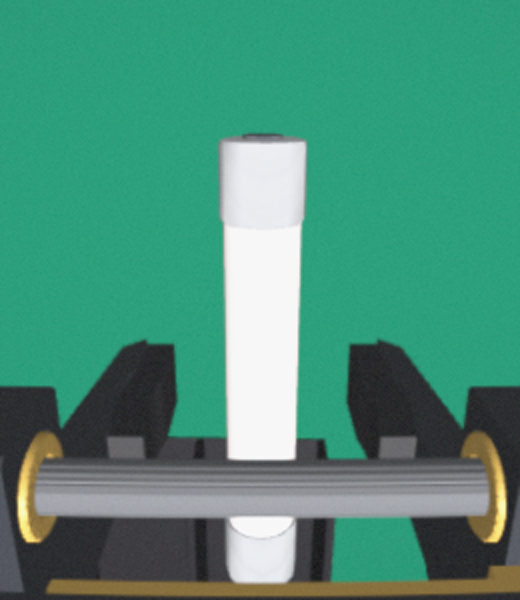

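Run:
```python
from m import *
s=snapshot('wrist'); u=np.array([np.cos(np.radians(-16.4)),np.sin(np.radians(-16.4))])
a=ray(s,(120+262/2,60+229/2),21)[:2]; e=ray(s,(120+262/2,60+141/2),21)[:2]
f=ray(s,(120+262/2,60+537/2),20)[:2]
t=state()['tcp_pos'][:2]
for p,d in((a,43.5),(e,63.5),(f,-43.5)): c=p+d*u; print(c.round(1),((t-c)@u).round(2),((t-c)@[-u[1],u[0]]).round(2))
```

```text
[494.  264.9] 2.2 -0.17
[494.3 264.8] 1.87 -0.15
[494.8 264.7] 1.43 -0.26
```

The picture shows the thin fuse lying straight, with its cap end at (251,130) and cap step at (251,174). Its centre is about 1.9 mm behind the TCP, so I'll correct that, grip, lift and carry it to the narrow base.

send_rows:
  targets:
    - {"dx":-0.017,"dy":0.006,"dz":-0.012,"turn":0}
    - {"dx":-0.017,"dy":0.006,"dz":-0.012,"turn":0}

```text
time_s: 23.18
tcp_pos: [494.4, 264.6, 1.4]
tool_rot: [-0.0, 0.142, 0.99, -0.0]
wrist_force: [-0.5, 0.2, -0.4]
width: 48.7
grasp_force: 0.0
```

send_rows:
  targets:
    - {"dx":0,"dy":0,"dz":0,"turn":0}
    - {"dx":0,"dy":0,"dz":0,"turn":0}
    - {"dx":0,"dy":0,"dz":0,"turn":0}
    - {"dx":0,"dy":0,"dz":0,"turn":0}
    - {"dx":0,"dy":0,"dz":0,"turn":0}
  jaw: -1
  force: 60

```text
time_s: 23.8
tcp_pos: [494.8, 264.5, 1.5]
tool_rot: [0.0, 0.143, 0.99, 0.0]
wrist_force: [1.0, -0.6, 0.8]
width: 17.7
grasp_force: 60.0
```

send_rows:
  targets:
    - {"dx":0,"dy":0,"dz":0.1,"turn":0}
    - {"dx":0,"dy":0,"dz":0.4,"turn":0}
    - {"dx":0,"dy":0,"dz":0.7,"turn":0}
    - {"dx":0,"dy":0,"dz":1.0,"turn":0}

```text
time_s: 24.3
tcp_pos: [494.7, 264.4, 103.1]
tool_rot: [0.0, 0.143, 0.99, 0.0]
wrist_force: [0.2, 0.5, -0.7]
width: 17.8
grasp_force: 60.0
```

send_rows:
  targets:
    - {"dx":0.1,"dy":-0.48,"dz":0.3,"turn":0.05}
    - {"dx":0.21,"dy":-0.95,"dz":0.6,"turn":0.1}

```text
time_s: 24.55
tcp_pos: [515.6, 168.5, 163.1]
tool_rot: [0.0, -0.017, 1.0, -0.0]
wrist_force: [0.4, 0.2, -1.0]
width: 17.3
grasp_force: 60.0
```

send_rows:
  targets:
    - {"dx":0.1,"dy":-0.48,"dz":0,"turn":0.0525}
    - {"dx":0.21,"dy":-0.95,"dz":0,"turn":0.0525}

```text
time_s: 24.8
tcp_pos: [536.9, 72.9, 162.6]
tool_rot: [0.001, -0.097, 0.995, -0.0]
wrist_force: [1.3, 0.4, -0.9]
width: 17.7
grasp_force: 60.0
```

send_rows:
  targets:
    - {"dx":0.1,"dy":-0.48,"dz":0,"turn":0}
    - {"dx":0.21,"dy":-0.95,"dz":0,"turn":0}

```text
time_s: 25.05
tcp_pos: [557.8, -22.1, 162.2]
tool_rot: [0.0, -0.096, 0.995, -0.0]
wrist_force: [1.0, 0.8, -0.3]
width: 17.6
grasp_force: 60.0
```

send_rows:
  targets:
    - {"dx":0.1,"dy":-0.48,"dz":0,"turn":0}
    - {"dx":0.21,"dy":-0.95,"dz":0,"turn":0}
    - {"dx":0.21,"dy":-0.95,"dz":0,"turn":0}

```text
time_s: 25.42
tcp_pos: [578.8, -118.2, 161.7]
tool_rot: [0.0, -0.095, 0.996, -0.0]
wrist_force: [0.3, 0.6, -0.9]
width: 17.4
grasp_force: 60.0
```

send_rows:
  targets:
    - {"dx":0.1,"dy":-0.48,"dz":0,"turn":0}
    - {"dx":0.21,"dy":-0.96,"dz":0,"turn":0}
    - {"dx":0.21,"dy":-0.96,"dz":0,"turn":0}
    - {"dx":0.21,"dy":-0.96,"dz":0,"turn":0}

```text
time_s: 25.92
tcp_pos: [599.7, -210.2, 161.6]
tool_rot: [-0.0, -0.097, 0.995, 0.0]
wrist_force: [0.8, -0.0, -0.7]
width: 17.6
grasp_force: 60.0
```

send_rows:
  targets:
    - {"dx":-0.003,"dy":-0.021,"dz":-0.4,"turn":0}
    - {"dx":-0.003,"dy":-0.021,"dz":-0.8,"turn":0}
    - {"dx":-0.003,"dy":-0.021,"dz":-0.98,"turn":0}
    - {"dx":-0.003,"dy":-0.021,"dz":-0.98,"turn":0}
    - {"dx":-0.003,"dy":-0.021,"dz":-0.98,"turn":0}

```text
time_s: 26.55
tcp_pos: [600.3, -213.7, 65.4]
tool_rot: [0.001, -0.097, 0.995, -0.001]
wrist_force: [0.1, 0.8, -0.6]
width: 17.6
grasp_force: 60.0
```

Run:
```python
from m import *
import pickle
s=snapshot('wrist'); st(); pickle.dump(s,open('w11.pkl','wb'))
save(s,'w11.png',[130,60,390,255],3)
```

```text
26.6 [ 600.2 -213.8   65.3] [ 1.200e-03 -9.650e-02  9.953e-01 -8.000e-04] 17.6 60.0 [-0.4 -0.3 -0.7]
```

View pics/w11.png

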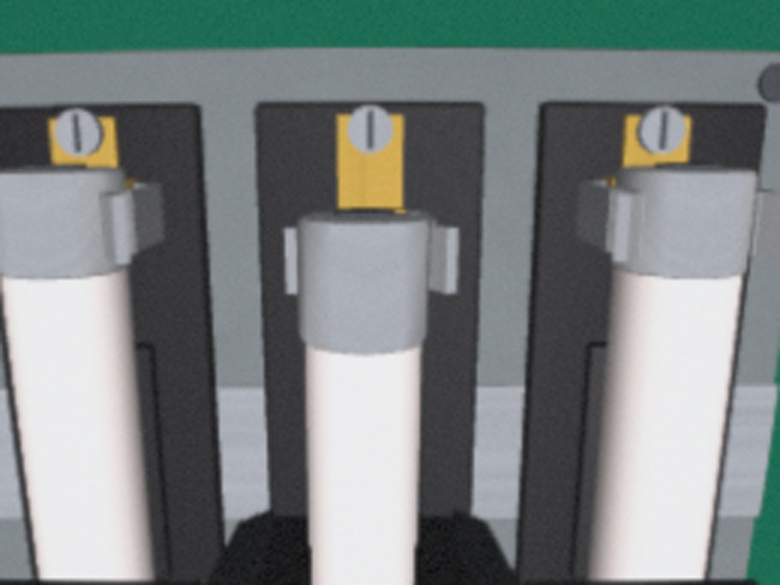

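The picture shows both neighbours seated alike and the thin cap over the narrow clip. The fuse is at crop column 363 and the clip centre at 371. I'll let the arm settle and read the position before correcting.

send_rows:
  targets:
    - {"dx":0,"dy":0,"dz":0,"turn":0}
    - {"dx":0,"dy":0,"dz":0,"turn":0}
    - {"dx":0,"dy":0,"dz":0,"turn":0}

```text
time_s: 26.98
tcp_pos: [599.5, -213.7, 63.7]
tool_rot: [0.0, -0.096, 0.995, -0.0]
wrist_force: [-0.0, -0.6, -0.9]
width: 17.2
grasp_force: 60.0
```

Run:
```python
from fit import *
import pickle
st()
s=pickle.load(open('w11.pkl','rb')); c=lambda a,b:(130+a/3,60+b/3)
# narrow frame; (end corners of the three bases, flares)
obs=[((-83,-25,16.5),c(257,105)),((-83,25,16.5),c(484,103)),((-83,37,16.5),c(541,103)),((-83,-37,16.5),c(201,104)),
((-59.5,-13.9,51.5),c(284,229)),((-47.5,-13.9,51.5),c(286,294)),((-59.5,13.9,51.5),c(459,228)),((-47.5,13.9,51.5),c(456,293))]
x,r=railfit(s,obs,(599,-212,.192)); print(x[:2].round(1),np.degrees(x[2]).round(2)); print(r.tolist())
T=np.array([600.2,-213.8]); zt=65.3+9+10.5
u=np.array([np.cos(x[2]),np.sin(x[2])]);v=np.array([-u[1],u[0]])
a=ray(s,c(363,351),zt)[:2]
print('step',(a-x[:2])@u,(a-x[:2])@v,'tcp',(T-x[:2])@u,(T-x[:2])@v)
```

```text
26.98 [ 599.5 -213.7   63.7] [ 1.000e-04 -9.630e-02  9.953e-01 -1.000e-04] 17.2 60.0 [-0.  -0.6 -0.9]
[ 600.1 -211.4] 11.36
[[-0.9, -0.8], [1.1, -0.5], [0.6, -0.4], [-0.8, -0.2], [4.2, 0.4], [4.1, 0.4], [-3.3, 0.5], [-2.8, 0.5]]
step -45.029925450464994 -1.8888386264725736 tcp -0.3326574963517812 -2.3309032044553257
```

send_rows:
  targets:
    - {"dx":0.01,"dy":0.017,"dz":-0.02,"turn":0}
    - {"dx":0.01,"dy":0.017,"dz":-0.06,"turn":0}
    - {"dx":0.01,"dy":0.017,"dz":-0.1,"turn":0}
    - {"dx":0.01,"dy":0.017,"dz":-0.14,"turn":0}
    - {"dx":0.01,"dy":0.017,"dz":-0.17,"turn":0}
    - {"dx":0.01,"dy":0.017,"dz":-0.17,"turn":0}

```text
time_s: 27.72
tcp_pos: [600.4, -211.9, 46.2]
tool_rot: [-0.0, -0.096, 0.995, 0.0]
wrist_force: [0.6, 0.1, -1.3]
width: 17.8
grasp_force: 60.0
```

send_rows:
  targets:
    - {"dx":0,"dy":0,"dz":-0.03,"turn":0}
    - {"dx":0,"dy":0,"dz":-0.06,"turn":0}
    - {"dx":0,"dy":0,"dz":-0.09,"turn":0}
    - {"dx":0,"dy":0,"dz":-0.12,"turn":0}

```text
time_s: 28.22
tcp_pos: [601.4, -212.2, 36.3]
tool_rot: [0.001, -0.096, 0.995, -0.001]
wrist_force: [-1.8, 2.0, 13.6]
width: 17.9
grasp_force: 60.0
```

send_rows:
  targets:
    - {"dx":0,"dy":0,"dz":-0.02,"turn":0}
    - {"dx":0,"dy":0,"dz":-0.04,"turn":0}
    - {"dx":0,"dy":0,"dz":-0.06,"turn":0}
    - {"dx":0,"dy":0,"dz":-0.08,"turn":0}

```text
time_s: 28.72
tcp_pos: [600.4, -211.8, 26.2]
tool_rot: [-0.0, -0.096, 0.995, 0.0]
wrist_force: [0.3, 0.7, -0.4]
width: 17.8
grasp_force: 60.0
```

send_rows:
  targets:
    - {"dx":0,"dy":0,"dz":-0.01,"turn":0}
    - {"dx":0,"dy":0,"dz":-0.02,"turn":0}
    - {"dx":0,"dy":0,"dz":-0.025,"turn":0}
    - {"dx":0,"dy":0,"dz":-0.025,"turn":0}

```text
time_s: 29.22
tcp_pos: [600.4, -211.9, 25.4]
tool_rot: [-0.0, -0.096, 0.995, 0.0]
wrist_force: [-5.9, 4.3, 14.2]
width: 17.6
grasp_force: 60.0
```

send_rows:
  targets:
    - {"dx":0,"dy":0,"dz":0.02,"turn":0}
    - {"dx":0,"dy":0,"dz":0.02,"turn":0}
    - {"dx":0,"dy":0,"dz":0.02,"turn":0}
    - {"dx":0,"dy":0,"dz":0.02,"turn":0}
  jaw: 0

```text
time_s: 29.72
tcp_pos: [600.4, -211.9, 25.8]
tool_rot: [-0.0, -0.096, 0.995, 0.0]
wrist_force: [-0.6, -0.3, -0.4]
width: 43.9
grasp_force: 0.0
```

send_rows:
  targets:
    - {"dx":0,"dy":0,"dz":0.2,"turn":0}
    - {"dx":0,"dy":0,"dz":0.45,"turn":0}
    - {"dx":0,"dy":0,"dz":0.45,"turn":0}

```text
time_s: 30.1
tcp_pos: [601.6, -212.5, 73.9]
tool_rot: [0.002, -0.096, 0.995, -0.001]
wrist_force: [-0.5, -0.2, -0.8]
width: 44.0
grasp_force: 0.0
```

send_rows:
  targets:
    - {"dx":0.34,"dy":0.066,"dz":0,"turn":0}
    - {"dx":0.34,"dy":0.066,"dz":0,"turn":0}
    - {"dx":0.34,"dy":0.066,"dz":0,"turn":0}
    - {"dx":0.34,"dy":0.066,"dz":0,"turn":0}
  jaw: -1

```text
time_s: 30.6
tcp_pos: [633.8, -205.5, 70.9]
tool_rot: [-0.0, -0.096, 0.995, 0.0]
wrist_force: [0.1, 0.6, 0.9]
width: 6.1
grasp_force: 0.0
```

send_rows:
  targets:
    - {"dx":0,"dy":0,"dz":-0.1,"turn":0}
    - {"dx":0,"dy":0,"dz":-0.2,"turn":0}
    - {"dx":0,"dy":0,"dz":-0.24,"turn":0}
    - {"dx":0,"dy":0,"dz":-0.26,"turn":0}
    - {"dx":0,"dy":0,"dz":-0.28,"turn":0}
    - {"dx":0,"dy":0,"dz":-0.29,"turn":0}
    - {"dx":0,"dy":0,"dz":-0.29,"turn":0}

```text
time_s: 31.48
tcp_pos: [634.7, -205.7, 44.1]
tool_rot: [0.0, -0.096, 0.995, -0.001]
wrist_force: [-7.0, 1.3, 14.1]
width: 0.3
grasp_force: 6.6
```

send_rows:
  targets:
    - {"dx":0,"dy":0,"dz":-0.015,"turn":0}
    - {"dx":0,"dy":0,"dz":-0.015,"turn":0}

```text
time_s: 31.72
tcp_pos: [634.8, -206.1, 43.9]
tool_rot: [0.001, -0.096, 0.995, -0.001]
wrist_force: [-9.5, 0.9, 21.0]
width: 0.6
grasp_force: 15.1
```

send_rows:
  targets:
    - {"dx":0,"dy":0,"dz":0.4,"turn":0}
    - {"dx":0,"dy":0,"dz":0.8,"turn":0}
    - {"dx":0.1,"dy":0.4,"dz":1.0,"turn":0}
    - {"dx":0.1,"dy":0.8,"dz":1.0,"turn":0}

```text
time_s: 32.22
tcp_pos: [645.5, -124.8, 142.7]
tool_rot: [0.002, -0.096, 0.995, -0.001]
wrist_force: [1.2, -0.3, -1.7]
width: 0.3
grasp_force: 0.0
```

send_rows:
  targets:
    - {"dx":0,"dy":0.4,"dz":0.3,"turn":0}
    - {"dx":0,"dy":0.7,"dz":0.6,"turn":0}
    - {"dx":0,"dy":0.7,"dz":0.6,"turn":0}
    - {"dx":0,"dy":0.7,"dz":0.6,"turn":0}

```text
time_s: 32.72
tcp_pos: [644.2, -56.0, 199.4]
tool_rot: [-0.001, -0.096, 0.995, 0.0]
wrist_force: [-0.8, -0.3, -0.3]
width: 0.2
grasp_force: 0.0
```

Run:
```python
from m import *
st()
hm=dict(thick=([587.8,-151.4],37.5),thin=([599.6,-212.3],34.5))
u=np.array([np.cos(.193),np.sin(.193)]);v=np.array([-u[1],u[0]])
for nm in('wrist','top','scene'):
  s=snapshot(nm)
  for n,(h,z) in hm.items():
    for d in spot_point(n+'_mid',s)[:4]:
      p=ray(s,d['at'],z)[:2]-h
      if np.hypot(*p)<45: print(nm,n,round(d['conf'],2),'along',(p@u).round(1),'lat',(p@v).round(1))
  pts(s,dict(fitted_mid=37.5))
  if nm=='wrist': msk(s,dict(thick=37.5,thin=34.5,fitted_mid=37.5))
```

```text
32.73 [644.2 -56.  199.4] [-7.000e-04 -9.610e-02  9.954e-01  1.000e-04] 0.2 0.0 [-0.8 -0.3 -0.3]
wrist thick 0.75 along 0.2 lat 3.5
wrist thin 0.79 along 0.7 lat 1.1
fitted_mid [([54.0, 112.0], 0.65, [613.3, -274.6])]
thick 0.74 [153.0, 33.0, 186.0, 178.0] [ 583.1 -152.8] deg 11.35 ends [ 516.  -166.2] [ 658.8 -137.6] w 27.6
thick 0.48 [83.0, 217.0, 217.0, 242.0] [ 732.9 -183.7] deg -72.67 ends [702.4 -86.2] [ 750.4 -240. ] w 27.9
thin 0.61 [96.0, 44.0, 131.0, 169.0] [ 596.1 -213.2] deg 11.35 ends [ 534.6 -225.5] [ 663.3 -199.7] w 23.5
fitted_mid 0.73 [28.0, 38.0, 82.0, 176.0] [ 608.  -274.8] deg 12.15 ends [ 539.9 -289.4] [ 681.8 -258.9] w 31.8
fitted_mid 0.38 [141.0, 26.0, 201.0, 180.0] [ 581.3 -141.1] deg 12.37 ends [ 509.6 -156.8] [ 662.1 -123.4] w 56.3
top thin 0.67 along -3.9 lat -1.1
fitted_mid [([388.0, 143.0], 0.64, [608.3, -267.9])]
scene thick 0.63 along 12.4 lat -0.5
scene thin 0.48 along 1.2 lat 8.4
fitted_mid [([160.0, 157.0], 0.76, [600.1, -272.8])]
```

```bash
python3 -c "
from workcell import *
print(close_job())"
```

```text
the job is handed in; nothing more can be done
None
```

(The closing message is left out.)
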